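Lay the breakfast tray

ROBOT

A 6-joint arm with a two-finger parallel gripper is mounted at the origin on the work surface. World frame = base frame: x ahead of the robot, y to its left, z up, the work surface at z = 0. Lengths are in m, angles in degrees, forces in N, time in s.
With the tool pointing down it reaches from about 0.375 to 0.9 m from the base axis. Payload 3.1 kg.
Tool frame: the origin (TCP) lies on the centre line of the jaws, within the pads' length; the fingertips stand 22 mm ahead of it and the grasp point (between the pads) lies 3 mm ahead of it; z points along the fingers, y is the line along which they close (so a half turn about z gives the same grasp; the last joint's range is limited). The gripper opens to 87 mm and grips with 3 to 60 N. Pads are 19 mm wide; open, the fingers measure 117 mm over their backs; the gripper's body (75 mm by 190 mm) begins 51 mm behind the grasp point.
Start: joints at [-73.711, 30.224, 82.088, -0, 67.689, -10.227], TCP at [0.279, -0.559, 0.245] pointing down, gripper open.
Joint ranges: [-176.69, 176.69], [-43.24, 126.21], [12.49, 139.97], [-82, 262], [0, 151.66], [-163.58, 163.58]. Speed limits (degrees/s): [159.86, 159.86, 180, 180, 180, 180].

INTERFACE

Orientations are given as a 3x3 rotation matrix whose columns are the frame's x, y, z axes.
In Python, from rig import * gives the robot as it stands.
- The arm moves only by the shell command python3 -m jog 'ROWS'. ROWS is text: rows parted by semicolons, each of 7 numbers parted by spaces: the shift along the tool's x, y, z in mm, then the turn, a rotation vector about the tool's x, y, z in rad, then the finger opening in mm, from 0 to 87. In form: tx ty tz ax ay az fingers; .... A call has 1 to 12 rows; each row shifts and turns the commanded pose from where the row before left it, along the tool's axes as they then stand; what a row does not reach is not made up. A row lasts 1/8 s, in which the tool goes at most 62.5 mm and 10.7 degrees, less where a joint would pass 70% of its speed; a pose out of reach is approached as far as the arm can. A call with a gripper value outside its range is refused whole. The fingers move at their own pace and stop on an object; the grip force is fixed at half the most. Time passes only in rows, so rows that do not move let the fingers close. It gives the time, the measured TCP pose, the force, the opening and the grip force at its end, in the units of the state.
- read_state(): the state, without advancing time (a new reading comes with each control period).
- capture(name): name is "scene" or "side" or "wrist"; returns a dict with "color" (384x512x3 uint8, red, green, blue), "camera_matrix" (3x3 intrinsics, pixels), "R" (3x3) and "t" (3): a world point X has camera coordinates R X + t. Camera axes: x right, y down, z forward; pixel columns grow to the right and rows downward; lengths in m; the calibration is good to about 2 mm. A picture is of the moment at which its call begins. There is no depth.
- hand_in(): hands the job in; it is judged then, once.
Trained networks look in the newest picture that a camera, given by its name, has taken for a name from the list of things; names that differ only in an ending like _2 or _b are one class to them, and where a whole thing is asked for, a point or a joint stands for the part that bears it (a point fixed in the world has none). Each returns a list of dicts, best first, with "conf" (0 to 1); they miss things now and then, are a little off and sometimes report something else, mostly with a low value. They report only what shows in the picture. A call takes as long as a camera call. They do not tell look-alikes from the thing itself.
- find_in(camera, target): "at" ([x, y, z] in m, in world coordinates, good to about 4 mm: the middle of the surface that is visible of it).
- trace(camera, target): "pixels" (384x512 bool, what is visible of it).
- place_of(camera, target): "at" ([x, y, z] in m, in world coordinates, good to about 4 mm: a listed point, or the origin of a listed thing).
The state is a dict: "time_s": time; "joint_positions": joint angles; "qvel": joint speeds; "tau": joint torques, N m; "position": TCP position; "tcp_rot": TCP orientation; "force": force on the tool from outside, world axes, zero at the start; "moment": the same for the moment, N m; "opening": opening from 0.0 (shut) to 1.0 (fully open); "grasp_force": force on a finger pad.
Only numpy, scipy, OpenCV 4.12 (cv2) and the standard library are available. Lean on these libraries where they do the work, as an engineer would, in place of code of your own. Each camera call takes 0.05 s, during which the arm holds its last target. There are 200 camera calls.

TASK

Lay the breakfast tray with the things standing on the chopping board, one after another in this order: the egg cup in the middle of the saucer, the tumbler in the middle of the square cork coaster, the salt shaker on the tray midway between the egg cup and the tumbler and in line with them, the jam jar on the tray directly behind the shaker (towards the tray's long side farther from the robot), and last the egg, lowered gently upright into the egg cup. Everything stands upright at the end, and the pepper mill stays where it is on the board.

Things in the scene. Friction and masses are not known exactly. Their poses are not given: they have to be found in the camera images.
- tray: Fixed light-wood tray, 230 mm deep (x) by 330 wide (y), beside the chopping board. Origin: centre of its underside; x points to its far long side (behind), y to its left. Floor 6 mm above the origin, rim 18 high, 8 thick. Saucer and coaster lie on it at x -35, y +95 and -95 (either side); midway is x -35, y 0. Room for the jar: y 0, about x +50. Shaker and jar stand on its floor.
- saucer: Fixed white ceramic saucer, 110 mm across, 11 mm high, on the tray. Origin: centre of its underside. The flat inner floor, 70 mm across, is 4 mm above the origin; z up.
- coaster: Fixed square cork coaster, 95 by 95 by 5 mm, on the tray. Origin: centre of its underside; its top is 5 mm above; z up.
- eggcup: Loose white ceramic egg cup on the chopping board (top 18 mm above the worktop), 62 mm high, 90 g, round: foot 42 mm across, thin stem, bowl 43 across at the rim, tapering to 37 at 32 mm up; opening 37 across. Origin: centre of its underside, z up. Grip the bowl. A seated egg's lower tip is about 48 mm above the cup's origin.
- tumbler: Loose plain grey round drinking tumbler without handle, open top, 85 mm high, 60 mm across at the rim, 56 at the foot, about 180 g. Origin: centre of its underside, z up. Stands on the chopping board.
- shaker: Loose salt shaker: a straight glass cylinder 36 mm across with a domed steel top, 37 mm across, 76 mm high in all, about 120 g. Origin: centre of its underside, z up. Stands on the chopping board.
- jar: Loose squat jam jar of amber glass with a flat steel lid, 52 mm across, 66 mm high, about 200 g (lid 51 mm across, from 50 mm up). Origin: centre of its underside, z up. Stands on the chopping board.
- egg: Loose brown hen's egg (rigid), 44 mm across, 58 tall, 60 g, upright in a wooden egg stand. Origin: its lower tip, z up; widest 29 mm above the origin. The rim of the stand (and later of the cup) is about 14 mm above the egg's lower tip; keep the fingertips above it. A knock on the egg cup above 35 N breaks it.
- holder: Fixed dark wooden egg stand, a low ring 56 mm across and 30 mm high with an opening of 37 mm, on the chopping board; the egg stands in it at the start. Origin: centre of its underside, z up. Not to be moved.
- mill: Loose turned dark-wood pepper mill, 42 mm across the foot, 114 tall, waisted, knob on top. Origin: centre of its underside, z up. Leave it. It, the egg stand and the four other things stand on the board (240 by 330 mm, turned up to 0.12 rad) in two rows of three, centres 90 mm or more apart along a row (about world y), 105 or more between the near and far row (about world x).
Mind the look-alikes: they are no part of the job. Leave any turquoise or yellow look-alike of the eggcup alone.

How it is judged (in metres and radians):
On the way, in this order (a step that is already met when the one before it is completed fails the run):
1. the egg cup stands released on the saucer (horizontal distance between eggcup and saucer below 0.012 m and z of eggcup in the frame of saucer between 0 and 0.009 m and angle between eggcup's own z axis and vertical below 0.12 rad and contact force between eggcup and the fingers below 0.1 N and linear speed of eggcup below 0.02 m/s), for 0.2 s.
2. the tumbler stands released on the coaster (horizontal distance between tumbler and coaster below 0.015 m and z of tumbler in the frame of coaster between 0.002 and 0.009 m and angle between tumbler's own z axis and vertical below 0.12 rad and contact force between tumbler and the fingers below 0.1 N and linear speed of tumbler below 0.02 m/s), for 0.2 s.
3. the shaker stands released midway between the egg cup and the tumbler (x of shaker in the frame of tray between -0.05 and -0.02 m and y of shaker in the frame of tray between -0.017 and 0.017 m and z of shaker in the frame of tray between 0.002 and 0.01 m and angle between shaker's own z axis and vertical below 0.12 rad and contact force between shaker and the fingers below 0.1 N and linear speed of shaker below 0.02 m/s), for 0.2 s.
4. the jar stands released behind the shaker (y of jar in the frame of tray between -0.02 and 0.02 m and x of jar in the frame of tray between 0.005 and 0.085 m and z of jar in the frame of tray between 0.002 and 0.01 m and angle between jar's own z axis and vertical below 0.12 rad and contact force between jar and the fingers below 0.1 N and linear speed of jar below 0.02 m/s), for 0.2 s.
5. the egg stands released in the egg cup (horizontal distance between egg and eggcup below 0.01 m and z of egg in the frame of eggcup between 0.038 and 0.056 m and angle between egg's own z axis and vertical below 0.35 rad and horizontal distance between eggcup and saucer below 0.012 m and z of eggcup in the frame of saucer between 0 and 0.009 m and angle between eggcup's own z axis and vertical below 0.12 rad and contact force between egg and the fingers below 0.1 N and linear speed of egg below 0.02 m/s), for 0.2 s.
At the end, for the whole second after the job is handed in: Egg cup on saucer, 12 mm from its centre; tumbler on coaster, 15 mm; shaker on tray floor, midway within 15 mm (tray x) and 17 mm (y); jar on tray floor, within 20 mm of tray y = 0, 5 to 85 mm behind its centre; all upright (0.12 rad); egg upright (0.35) in the cup, 10 mm; all released, at rest (horizontal distance between eggcup and saucer below 0.012 m and z of eggcup in the frame of saucer between 0 and 0.009 m and angle between each of eggcup, tumbler, shaker, jar's own z axis and vertical below 0.12 rad and horizontal distance between tumbler and coaster below 0.015 m and z of tumbler in the frame of coaster between 0.002 and 0.009 m and x of shaker in the frame of tray between -0.05 and -0.02 m and y of shaker in the frame of tray between -0.017 and 0.017 m and z of shaker in the frame of tray between 0.002 and 0.01 m and y of jar in the frame of tray between -0.02 and 0.02 m and x of jar in the frame of tray between 0.005 and 0.085 m and z of jar in the frame of tray between 0.002 and 0.01 m and horizontal distance between egg and eggcup below 0.01 m and z of egg in the frame of eggcup between 0.038 and 0.056 m and angle between egg's own z axis and vertical below 0.35 rad and linear speed of each of eggcup, tumbler, shaker, jar, egg below 0.02 m/s); the robot touches nothing.
It fails at once if the pepper mill is shifted more than 25 mm or knocked over (distance of mill from where it was at the start of the episode above 0.025 m or angle between mill's own z axis and vertical above 0.5 rad).
It fails at once if the egg is knocked against the egg cup with more than 35 N (contact force between egg and eggcup above 35 N).
It also fails if it takes over 131 s, if anything falls off the work surface, if the arm or the gripper's body presses on something with over 40 N, if the wrist force passes 120 N, or if a joint passes its speed limit or range.

## Working session

There is one attempt and no reset: what is moved stays moved. The work goes in short steps, Python scripts to look and compute and a shell command to move; the robot and the scene stay as the last step left them, time stands still between calls to the robot, and variables do not carry over. Pictures are saved under pics/ and viewed, at most 14 in all, crops included, and the job is handed in when it is done.

```bash
mkdir -p pics; ls; python3 - <<'E'
from rig import *
import cv2,numpy as np
s=read_state();print(s['time_s'],s['position'],np.round(s['tcp_rot'],3).tolist(),s['opening'])
for c in ['scene','side']:
    d=capture(c);cv2.imwrite(f'pics/{c}0.png',d['color'][:,:,::-1])
    print(c,(-d['R'].T@d['t']).round(3))
    for n in ['tray','saucer','coaster','eggcup','tumbler','shaker','jar','egg','holder','mill']:
        print(n,[(round(float(o['conf']),2),np.round(o['at'],3).tolist(),np.round(d['camera_matrix']@(d['R']@np.array(o['at'])+d['t'])/(d['R']@np.array(o['at'])+d['t'])[2])[:2].tolist()) for o in place_of(c,n)])
E
```

```text
pics
0.0 [ 0.27887565 -0.55855555  0.24358378] [[0.895, 0.446, -0.001], [0.446, -0.895, 0.002], [0.0, -0.002, -1.0]] 0.9983314664590244
scene [ 0.87  -0.444  0.87 ]
tray [(0.55, [0.56, -0.212, -0.001], [178.0, 293.0])]
saucer [(0.94, [0.533, -0.11, 0.003], [195.0, 249.0]), (0.47, [0.503, -0.301, 0.008], [129.0, 315.0])]
coaster [(0.8, [0.505, -0.3, 0.006], [131.0, 315.0])]
eggcup [(0.87, [0.59, 0.308, 0.019], [300.0, 134.0]), (0.83, [0.733, 0.328, -0.005], [352.0, 155.0]), (0.65, [0.576, 0.435, -0.002], [315.0, 108.0])]
tumbler [(0.57, [0.601, 0.207, 0.016], [287.0, 161.0])]
shaker [(0.56, [0.6, 0.098, 0.018], [266.0, 191.0])]
jar [(0.66, [0.489, 0.203, 0.015], [248.0, 146.0])]
egg [(0.71, [0.474, 0.099, 0.031], [222.0, 167.0])]
holder [(0.52, [0.476, 0.097, 0.016], [222.0, 172.0])]
mill [(0.89, [0.479, 0.308, 0.019], [264.0, 118.0])]
side [-0.274  0.84   0.934]
tray [(0.77, [0.556, -0.212, -0.001], [310.0, 173.0])]
saucer [(0.58, [0.535, -0.115, 0.004], [295.0, 186.0])]
coaster [(0.58, [0.507, -0.303, 0.007], [339.0, 167.0])]
eggcup [(0.94, [0.576, 0.432, -0.0], [143.0, 262.0]), (0.55, [0.589, 0.308, 0.016], [177.0, 235.0]), (0.53, [0.731, 0.328, -0.001], [144.0, 217.0])]
tumbler [(0.94, [0.602, 0.206, 0.018], [203.0, 216.0]), (0.61, [0.557, -0.209, -0.0], [310.0, 173.0]), (0.54, [0.474, 0.094, 0.016], [262.0, 221.0])]
shaker [(0.51, [0.598, 0.097, 0.016], [233.0, 201.0]), (0.42, [0.486, 0.206, 0.017], [229.0, 236.0])]
jar [(0.71, [0.487, 0.207, 0.014], [229.0, 237.0])]
egg [(0.7, [0.475, 0.312, 0.017], [202.0, 257.0]), (0.52, [0.587, 0.307, 0.018], [178.0, 234.0]), (0.46, [0.47, 0.1, 0.03], [261.0, 219.0])]
holder [(0.53, [0.474, 0.095, 0.016], [261.0, 221.0])]
mill [(0.94, [0.474, 0.309, 0.017], [203.0, 256.0])]
```

View images.

```bash
python3 - <<'E'
import cv2,numpy as np
a=cv2.imread('pics/scene0.png');b=cv2.imread('pics/side0.png')
cv2.imwrite('pics/s1.png',cv2.resize(a[60:345,90:420],None,fx=2,fy=2)[:600,:800])
cv2.imwrite('pics/s2.png',cv2.resize(b[140:300,110:380],None,fx=2.9,fy=2.9,interpolation=cv2.INTER_CUBIC))
cv2.imwrite('pics/s3.png',cv2.resize(a[80:190,270:390],None,fx=5,fy=5,interpolation=cv2.INTER_CUBIC))
E
```

```text
(no output)
```

View pics/s1.png

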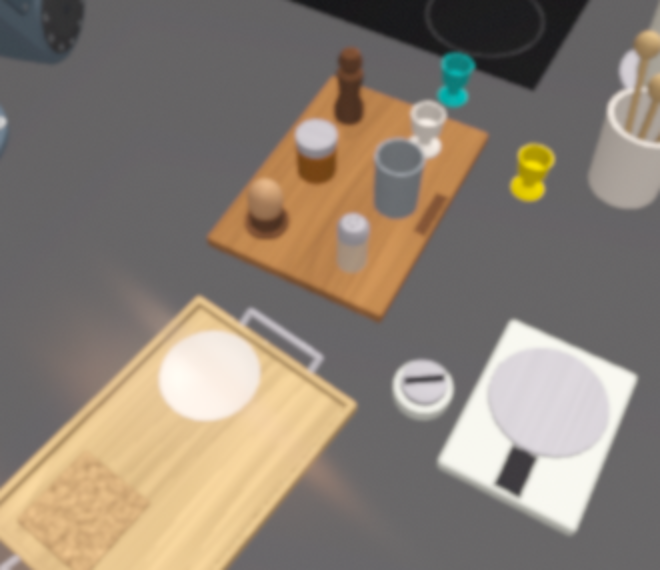

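View pics/s3.png

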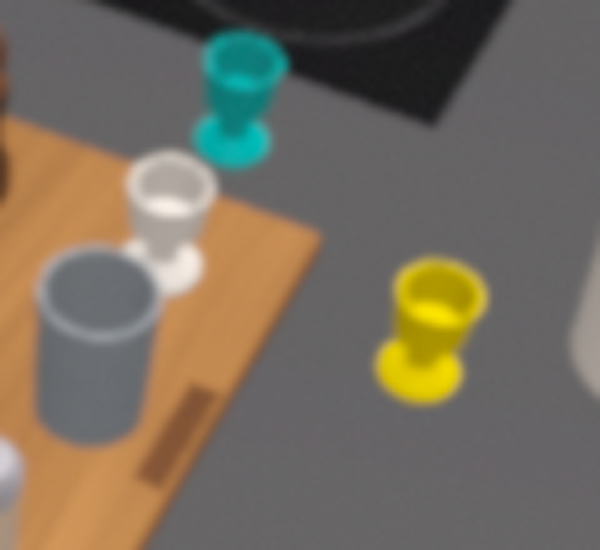

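View pics/s2.png

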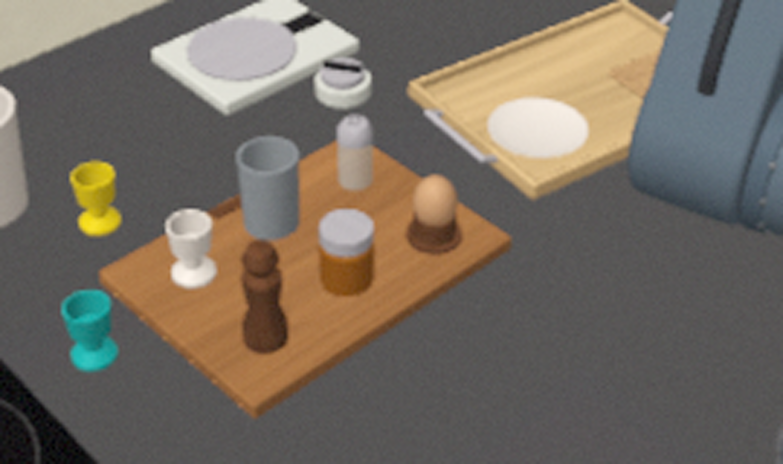

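The candidates for the egg cup in the scene view are white (300,134), turquoise (315,108) and yellow (352,155). The white one stands on the board, as the description says, and the enlarged crop confirms it. The two views agree to about 4 mm. The board top is at about 0.017, and saucer to coaster measures 191 mm, against 190 in the text.

```bash
cat > h.py <<'E'
from rig import *
import numpy as np,sys
P=dict(eggcup=(.590,.308),tumbler=(.6015,.2065),shaker=(.599,.0975),jar=(.488,.205),egg=(.474,.098),mill=(.477,.309),saucer=(.534,-.1125),coaster=(.506,-.3015),mid=(.520,-.207),jarspot=(.605,-.219))
def go(x,y,z,yaw=0):
    """needed shift (mm, tool axes) for TCP -> x,y,z and turn about tool z (rad)"""
    s=read_state();R=np.array(s['tcp_rot']);d=R.T@(np.array([x,y,z])-s['position'])*1000
    a=np.arctan2(R[1,0],R[0,0])-np.radians(yaw)
    print('t',s['time_s'],'pos',np.round(s['position'],4),'F',np.round(s['force'],1),'open',round(s['opening']*87,1),'g',round(s['grasp_force'],1),'\n shift',d.round(1),'turn',round(a,3),'tilt',R[:2,2].round(3))
def look(cam,names):
    capture(cam)
    for n in names: print(cam,n,[(round(float(o['conf']),2),np.round(o['at'],3).tolist()) for o in place_of(cam,n)])
E
python3 -m jog '0 0 0 0 0 0.1156 87;0 0 0 0 0 0.1156 87;0 0 0 0 0 0.1156 87;0 0 0 0 0 0.1156 87;8 -20 0 0 0 0 87;15 -43 0 0 0 0 87;15 -43 0 0 0 0 87;15 -43 0 0 0 0 87;15 -43 0 0 0 0 87;15 -43 0 0 0 0 87;15 -43 0 0 0 0 87;15 -43 0 0 0 0 87'
python3 -c "
from h import *
go(.59,.308,.245)
look('wrist',['saucer','coaster','tray'])"
```

```text
time_s: 2.6
position: [0.3918, -0.2352, 0.2447]
tcp_rot: [[1.0, 0.003, 0.0], [0.003, -1.0, 0.001], [0.0, -0.001, -1.0]]
force: [0.7, -0.3, -0.3]
opening: 1.003
grasp_force: 0.0
t 2.6 pos [ 0.3918 -0.2352  0.2447] F [ 0.7 -0.3 -0.3] open 87.2 g 0.0 
 shift [ 1.998e+02 -5.426e+02  1.000e-01] turn 0.003 tilt [0.    0.001]
wrist saucer [(0.86, [0.535, -0.112, 0.008])]
wrist coaster [(0.91, [0.507, -0.301, 0.003])]
wrist tray [(0.87, [0.557, -0.206, -0.003])]
```

Saucer and coaster are confirmed by a third view. Next, on to the egg cup, with the fingers opened partway.

```bash
python3 -m jog '16 -45 0 0 0 0 70;16 -45 0 0 0 0 70;16 -45 0 0 0 0 66;16 -45 0 0 0 0 66;16 -45 0 0 0 0 66;16 -45 0 0 0 0 66;16 -45 0 0 0 0 66;16 -45 0 0 0 0 66;16 -45 0 0 0 0 66;16 -45 0 0 0 0 66;16 -45 0 0 0 0 66;14 -35 0 0 0 0 66'
python3 -c "
from h import *
go(.59,.308,.073)
look('wrist',['eggcup','tumbler','shaker','jar','egg','mill'])
c=capture('wrist');import cv2;cv2.imwrite('pics/w1.png',c['color'][:,:,::-1])"
```

```text
time_s: 4.3
position: [0.5829, 0.2927, 0.2444]
tcp_rot: [[1.0, 0.001, 0.001], [0.001, -1.0, 0.0], [0.001, -0.0, -1.0]]
force: [-0.1, -0.2, -0.6]
opening: 0.761
grasp_force: 0.0
t 4.3 pos [0.5829 0.2927 0.2444] F [-0.1 -0.2 -0.6] open 66.2 g 0.0 
 shift [  7.  -15.3 171.4] turn 0.001 tilt [0.001 0.   ]
wrist eggcup [(0.88, [0.592, 0.312, 0.015]), (0.8, [0.737, 0.327, 0.0]), (0.77, [0.582, 0.427, -0.002])]
wrist tumbler [(0.93, [0.6, 0.21, 0.015])]
wrist shaker [(0.64, [0.6, 0.1, 0.011])]
wrist jar [(0.62, [0.487, 0.204, 0.018])]
wrist egg []
wrist mill [(0.56, [0.478, 0.315, 0.018])]
```

View pics/w1.png

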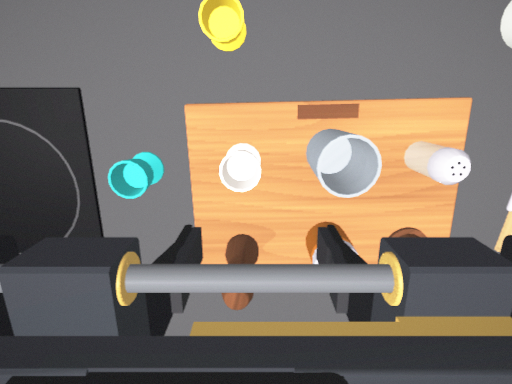

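The wrist view shows the white egg cup at (241,168) on the board, with turquoise at (130,178) and yellow at (225,20) both off the board. I descend to the white one.

```bash
python3 -m jog '7 -16 0 0 0 0 66;0 0 30 0 0 0 66;0 0 40 0 0 0 66;0 0 30 0 0 0 66;0 0 0 0 0 0 66'
python3 -c "
from h import *
go(.5905,.3095,.073)"
```

```text
time_s: 5.32
position: [0.5872, 0.3078, 0.1419]
tcp_rot: [[1.0, 0.0, -0.006], [0.0, -1.0, -0.002], [-0.006, 0.002, -1.0]]
force: [0.6, -0.3, 0.5]
opening: 0.759
grasp_force: 0.0
t 5.325 pos [0.5872 0.3078 0.1419] F [ 0.6 -0.3  0.5] open 66.1 g 0.0 
 shift [ 3.7 -1.8 68.9] turn 0.0 tilt [-0.006 -0.002]
```

```bash
python3 -m jog '4 -2 20 0 0 0 66;0 0 25 0 0 0 66;0 0 15 0 0 0 66;0 0 9 0 0 0 66;0 0 0 0 0 0 66;0 0 0 0 0 0 40;0 0 0 0 0 0 30;0 0 0 0 0 0 30;0 0 0 0 0 0 30'
python3 -c "
from h import *
go(.5905,.3095,.073)"
```

```text
time_s: 6.45
position: [0.593, 0.31, 0.0762]
tcp_rot: [[1.0, 0.0, 0.001], [0.0, -1.0, 0.0], [0.001, -0.0, -1.0]]
force: [0.4, -0.5, 2.4]
opening: 0.464
grasp_force: 29.8
t 6.45 pos [0.593  0.31   0.0762] F [ 0.4 -0.5  2.4] open 40.4 g 29.8 
 shift [-2.5  0.5  3.2] turn 0.0 tilt [0.001 0.   ]
```

```bash
python3 -m jog '0 0 -15 0 0 0 30;0 0 -30 0 0 0 30;0 0 -40 0 0 0 30;0 0 -25 0 0 0 30;0 10 0 0 0 0 30;-3 25 0 0 0 0 30;-6 40 0 0 0 0 30;-6 40 0 0 0 0 30;-6 40 0 0 0 0 30;-6 40 0 0 0 0 30;-6 40 0 0 0 0 30;-6 40 0 0 0 0 30'
python3 -m jog '-6 40 0 0 0 0 30;-6 40 0 0 0 0 30;-5 35 0 0 0 0 30;-2 20 0 0 0 0 30;0 10 0 0 0 0 30;0 0 0 0 0 0 30;0 0 0 0 0 0 30'
python3 -c "
from h import *
go(.5355,-.1122,.068)
look('scene',['eggcup','saucer']);look('side',['eggcup','saucer'])"
```

```text
time_s: 7.95
position: [0.5522, 0.0332, 0.1843]
tcp_rot: [[1.0, 0.0, -0.003], [0.0, -1.0, 0.0], [-0.003, -0.0, -1.0]]
force: [0.5, -0.3, -0.6]
opening: 0.468
grasp_force: 29.9
time_s: 8.82
position: [0.5348, -0.109, 0.1854]
tcp_rot: [[1.0, 0.001, -0.0], [0.001, -1.0, 0.001], [-0.0, -0.001, -1.0]]
force: [-0.5, 0.2, -0.4]
opening: 0.469
grasp_force: 29.9
t 8.825 pos [ 0.5348 -0.109   0.1854] F [-0.5  0.2 -0.4] open 40.8 g 29.9 
 shift [  0.8   3.2 117.4] turn 0.001 tilt [-0.     0.001]
scene eggcup [(0.8, [0.731, 0.329, -0.002]), (0.68, [0.537, -0.111, 0.125]), (0.53, [0.575, 0.433, 0.0])]
scene saucer [(0.56, [0.533, -0.112, 0.007])]
side eggcup [(0.88, [0.576, 0.429, -0.001]), (0.59, [0.733, 0.329, -0.0]), (0.53, [0.529, -0.111, 0.126])]
side saucer [(0.58, [0.53, -0.117, 0.003])]
```

```bash
python3 -m jog '0 2 20 0 0 0 30;0 0 35 0 0 0 30;0 0 30 0 0 0 30;0 0 15 0 0 0 30;0 0 8 0 0 0 30;0 0 4 0 0 0 30;0 0 2 0 0 0 30;0 0 2 0 0 0 30;0 0 0 0 0 0 30;0 0 0 0 0 0 30'
python3 -c "
from h import *
go(.534,-.1122,.068)"
```

```text
time_s: 10.38
position: [0.535, -0.1122, 0.0698]
tcp_rot: [[1.0, 0.0, 0.0], [0.0, -1.0, -0.0], [0.0, 0.0, -1.0]]
force: [0.2, 0.8, -0.1]
opening: 0.466
grasp_force: 29.9
t 10.375 pos [ 0.535  -0.1122  0.0698] F [ 0.2  0.8 -0.1] open 40.6 g 29.9 
 shift [-1.   0.   1.8] turn 0.0 tilt [ 0. -0.]
```

```bash
python3 -m jog '0 0 1 0 0 0 30;0 0 0 0 0 0 30'; python3 -m jog '0 0 1 0 0 0 30;0 0 0 0 0 0 30'
```

```text
time_s: 10.62
position: [0.5348, -0.1121, 0.0685]
tcp_rot: [[1.0, 0.0, -0.0], [0.0, -1.0, 0.0], [-0.0, -0.0, -1.0]]
force: [-0.3, 0.2, -0.6]
opening: 0.469
grasp_force: 29.9
time_s: 10.88
position: [0.535, -0.1122, 0.0681]
tcp_rot: [[1.0, 0.0, 0.0], [0.0, -1.0, -0.0], [0.0, 0.0, -1.0]]
force: [-1.3, -0.3, 4.2]
opening: 0.471
grasp_force: 29.7
```

Contact at 4 N, so I release and rise.

```bash
python3 -m jog '0 0 0 0 0 0 48;0 0 0 0 0 0 56;0 0 0 0 0 0 64;0 0 0 0 0 0 66;0 0 -10 0 0 0 66;0 0 -30 0 0 0 66;0 0 -45 0 0 0 66;0 0 -45 0 0 0 70;0 0 -30 0 0 0 76;0 0 0 0 0 0 80'
python3 -c "
from h import *
look('scene',['eggcup']);look('side',['eggcup']);look('wrist',['eggcup','saucer'])
go(.6,.2075,.186)"
```

```text
time_s: 12.12
position: [0.5365, -0.1127, 0.2307]
tcp_rot: [[1.0, 0.001, 0.007], [0.001, -1.0, -0.003], [0.007, 0.003, -1.0]]
force: [-0.5, 0.7, -0.3]
opening: 0.889
grasp_force: 0.0
scene eggcup [(0.88, [0.534, -0.11, 0.01]), (0.84, [0.574, 0.436, 0.001]), (0.58, [0.735, 0.327, -0.002])]
side eggcup [(0.88, [0.576, 0.434, 0.001]), (0.79, [0.53, -0.114, 0.01]), (0.58, [0.734, 0.328, -0.0])]
wrist eggcup [(0.78, [0.531, -0.111, 0.008])]
wrist saucer [(0.88, [0.537, -0.116, 0.008])]
t 12.475 pos [ 0.5342 -0.1119  0.2262] F [ 1.3 -0.  -0. ] open 79.5 g 0.0 
 shift [  66.  -319.3   40.4] turn 0.0 tilt [-0.003  0.001]
```

```bash
python3 -m jog '3 -15 0 0 0 0 86;8 -40 0 0 0 0 86;9 -45 0 0 0 0 86;9 -45 0 0 0 0 86;9 -45 0 0 0 0 86;9 -45 0 0 0 0 86;9 -42 0 0 0 0 86;8 -30 20 0 0 0 86;3 -12 20 0 0 0 86;0 0 20 0 0 0 86;0 0 0 0 0 0 86;0 0 0 0 0 0 86'
python3 -c "
from h import *
go(.601,.2075,.081)"
```

```text
time_s: 13.98
position: [0.6018, 0.2064, 0.1676]
tcp_rot: [[1.0, -0.0, -0.0], [-0.0, -1.0, -0.0], [-0.0, 0.0, -1.0]]
force: [-0.2, 1.2, -0.0]
opening: 0.99
grasp_force: 0.0
t 13.975 pos [0.6018 0.2064 0.1676] F [-0.2  1.2 -0. ] open 86.2 g 0.0 
 shift [-0.8 -1.1 86.6] turn -0.0 tilt [-0. -0.]
```

```bash
python3 -m jog '-1 -1 20 0 0 0 86;0 0 30 0 0 0 86;0 0 22 0 0 0 86;0 0 12 0 0 0 86;0 0 2 0 0 0 86;0 0 0 0 0 0 70;0 0 0 0 0 0 60;0 0 0 0 0 0 50;0 0 0 0 0 0 50;0 0 0 0 0 0 50'
python3 -c "
from h import *
go(.601,.2075,.081)"
```

```text
time_s: 15.22
position: [0.601, 0.2078, 0.0821]
tcp_rot: [[1.0, 0.001, 0.001], [0.001, -1.0, -0.0], [0.001, 0.0, -1.0]]
force: [-0.3, -0.8, 2.9]
opening: 0.662
grasp_force: 30.0
t 15.225 pos [0.601  0.2078 0.0821] F [-0.3 -0.8  2.9] open 57.6 g 30.0 
 shift [-0.   0.3  1.1] turn 0.001 tilt [ 0.001 -0.   ]
```

```bash
python3 -m jog '0 0 -15 0 0 0 50;0 0 -30 0 0 0 50;0 0 -35 0 0 0 50;0 0 -20 0 0 0 50;-2 12 0 0 0 0 50;-5 27 0 0 0 0 50;-8 40 0 0 0 0 50;-8 45 0 0 0 0 50;-8 45 0 0 0 0 50;-8 45 0 0 0 0 50;-8 45 0 0 0 0 50;-8 45 0 0 0 0 50'
python3 -m jog '-8 45 0 0 0 0 50;-8 45 0 0 0 0 50;-8 45 0 0 0 0 50;-7 35 0 0 0 0 50;-5 25 0 0 0 0 50;-4 10 0 0 0 0 50;0 0 0 0 0 0 50;0 0 0 0 0 0 50'
python3 -c "
from h import *
go(.506,-.3015,.075)
look('scene',['tumbler']);look('side',['tumbler','coaster']);look('scene',['coaster'])"
```

```text
time_s: 16.73
position: [0.5441, -0.0978, 0.1804]
tcp_rot: [[1.0, -0.0, -0.003], [-0.0, -1.0, 0.001], [-0.003, -0.001, -1.0]]
force: [0.9, -0.0, -1.2]
opening: 0.661
grasp_force: 30.0
time_s: 17.73
position: [0.5056, -0.2998, 0.1812]
tcp_rot: [[1.0, 0.001, -0.001], [0.001, -1.0, 0.001], [-0.001, -0.001, -1.0]]
force: [-0.0, -0.1, -1.7]
opening: 0.657
grasp_force: 30.0
t 17.725 pos [ 0.5056 -0.2998  0.1812] F [-0.  -0.1 -1.7] open 57.1 g 30.0 
 shift [  0.5   1.8 106.2] turn 0.001 tilt [-0.001  0.001]
scene tumbler [(0.89, [0.504, -0.301, 0.116])]
side tumbler []
side coaster []
scene coaster [(0.69, [0.504, -0.303, 0.006])]
```

```bash
python3 -m jog '0 2 20 0 0 0 50;0 0 35 0 0 0 50;0 0 27 0 0 0 50;0 0 14 0 0 0 50;0 0 6 0 0 0 50;0 0 3 0 0 0 50;0 0 0 0 0 0 50;0 0 0 0 0 0 50'; python3 -m jog '0 0 1 0 0 0 50;0 0 0 0 0 0 50'; python3 -m jog '0 0 1 0 0 0 50;0 0 0 0 0 0 50'
```

```text
time_s: 19.08
position: [0.5063, -0.3035, 0.0773]
tcp_rot: [[1.0, 0.0, 0.001], [0.0, -1.0, -0.001], [0.001, 0.001, -1.0]]
force: [0.3, -0.1, -1.6]
opening: 0.658
grasp_force: 30.0
time_s: 19.32
position: [0.506, -0.3032, 0.0757]
tcp_rot: [[1.0, 0.0, 0.0], [0.0, -1.0, -0.0], [0.0, 0.0, -1.0]]
force: [-0.4, 0.4, -0.9]
opening: 0.66
grasp_force: 30.0
time_s: 19.58
position: [0.5061, -0.3032, 0.0751]
tcp_rot: [[1.0, 0.0, 0.0], [0.0, -1.0, -0.0], [0.0, 0.0, -1.0]]
force: [0.3, 0.3, 3.8]
opening: 0.657
grasp_force: 30.0
```

```bash
python3 -m jog '0 0 0 0 0 0 64;0 0 0 0 0 0 72;0 0 0 0 0 0 80;0 0 0 0 0 0 86;0 0 0 0 0 0 86;0 0 -10 0 0 0 86;0 0 -30 0 0 0 86;0 0 -45 0 0 0 86;0 0 -40 0 0 0 76;0 0 -20 0 0 0 70;0 0 0 0 0 0 66;0 0 0 0 0 0 62'
python3 -c "
from h import *
look('scene',['tumbler']);look('side',['tumbler']);look('wrist',['tumbler','coaster'])
go(.599,.098,.076)"
```

```text
time_s: 21.08
position: [0.5054, -0.3026, 0.2189]
tcp_rot: [[1.0, 0.0, -0.001], [0.0, -1.0, 0.001], [-0.001, -0.001, -1.0]]
force: [0.2, 0.7, 0.1]
opening: 0.737
grasp_force: 0.0
scene tumbler [(0.9, [0.509, -0.304, 0.011])]
side tumbler []
wrist tumbler [(0.72, [0.505, -0.303, 0.011])]
wrist coaster []
t 21.425 pos [ 0.5058 -0.303   0.2188] F [ 0.6 -0.5 -0.3] open 62.3 g 0.0 
 shift [  93.6 -400.8  143.1] turn 0.0 tilt [-0.001  0.001]
```

```bash
python3 -m jog '5 -20 0 0 0 0 60;9 -40 0 0 0 0 60;10 -45 0 0 0 0 60;10 -45 0 0 0 0 60;10 -45 0 0 0 0 60;10 -45 0 0 0 0 60;10 -45 0 0 0 0 60;10 -45 0 0 0 0 60;10 -40 0 0 0 0 60;6 -21 15 0 0 0 60;4 -10 30 0 0 0 60;0 0 20 0 0 0 60'
python3 -c "
from h import *
look('wrist',['shaker'])
look('scene',['shaker'])
look('side',['shaker'])
go(.599,.098,.076)"
```

```text
time_s: 22.92
position: [0.5985, 0.099, 0.1522]
tcp_rot: [[1.0, 0.002, -0.003], [0.002, -1.0, -0.0], [-0.003, 0.0, -1.0]]
force: [-0.4, -0.3, 0.6]
opening: 0.692
grasp_force: 0.0
wrist shaker [(0.89, [0.599, 0.1, 0.015])]
scene shaker [(0.76, [0.6, 0.097, 0.019])]
side shaker [(0.65, [0.595, 0.099, 0.022])]
t 23.225 pos [0.6003 0.0976 0.1551] F [-0.3 -0.4  0.2] open 59.9 g 0.0 
 shift [-1.4 -0.4 79.1] turn -0.0 tilt [ 0.001 -0.   ]
```

```bash
python3 -m jog '-1 -1 20 0 0 0 60;0 0 30 0 0 0 60;0 0 17 0 0 0 60;0 0 11 0 0 0 60;0 0 0 0 0 0 60;0 0 0 0 0 0 45;0 0 0 0 0 0 35;0 0 0 0 0 0 28;0 0 0 0 0 0 28;0 0 0 0 0 0 28'
python3 -c "
from h import *
go(.52,-.207,.176)"
```

```text
time_s: 24.48
position: [0.5991, 0.0991, 0.0771]
tcp_rot: [[1.0, 0.0, 0.001], [0.0, -1.0, 0.0], [0.001, -0.0, -1.0]]
force: [-0.0, 1.7, 3.3]
opening: 0.409
grasp_force: 30.4
t 24.475 pos [0.5991 0.0991 0.0771] F [-0.   1.7  3.3] open 35.6 g 30.4 
 shift [-79.2 306.1 -99.1] turn 0.0 tilt [0.001 0.   ]
```

```bash
python3 -m jog '0 0 -15 0 0 0 28;0 0 -30 0 0 0 28;0 0 -35 0 0 0 28;0 0 -20 0 0 0 28;-4 15 0 0 0 0 28;-8 32 0 0 0 0 28;-11 42 0 0 0 0 28;-11 42 0 0 0 0 28;-11 42 0 0 0 0 28;-11 42 0 0 0 0 28;-11 42 0 0 0 0 28;-9 32 0 0 0 0 28'
python3 -m jog '-3 17 0 0 0 0 28;0 0 0 0 0 0 28;0 0 0 0 0 0 28'
python3 -c "
from h import *
go(.5195,-.2075,.0655)
look('scene',['shaker']);look('side',['shaker'])"
```

```text
time_s: 25.98
position: [0.5208, -0.1923, 0.1754]
tcp_rot: [[1.0, -0.001, -0.003], [-0.001, -1.0, 0.001], [-0.003, -0.001, -1.0]]
force: [0.5, -0.3, -1.6]
opening: 0.41
grasp_force: 30.4
time_s: 26.35
position: [0.5197, -0.206, 0.1762]
tcp_rot: [[1.0, 0.001, -0.001], [0.001, -1.0, 0.001], [-0.001, -0.001, -1.0]]
force: [0.1, 0.2, -1.3]
opening: 0.41
grasp_force: 30.4
t 26.35 pos [ 0.5197 -0.206   0.1762] F [ 0.1  0.2 -1.3] open 35.7 g 30.4 
 shift [-1.000e-01  1.600e+00  1.107e+02] turn 0.001 tilt [-0.001  0.001]
scene shaker [(0.62, [0.518, -0.207, 0.12])]
side shaker [(0.49, [0.518, -0.207, 0.115])]
```

```bash
python3 -m jog '1 0 20 0 0 0 28;0 0 35 0 0 0 28;0 0 30 0 0 0 28;0 0 15 0 0 0 28;0 0 7 0 0 0 28;0 0 3 0 0 0 28;0 0 0 0 0 0 28;0 0 0 0 0 0 28'; python3 -m jog '0 0 1 0 0 0 28;0 0 0 0 0 0 28'; python3 -m jog '0 0 1 0 0 0 28;0 0 0 0 0 0 28'
```

```text
time_s: 27.55
position: [0.5214, -0.2074, 0.0673]
tcp_rot: [[1.0, 0.0, 0.001], [0.0, -1.0, -0.001], [0.001, 0.001, -1.0]]
force: [0.5, -0.1, -1.6]
opening: 0.411
grasp_force: 30.4
time_s: 27.8
position: [0.521, -0.2072, 0.0657]
tcp_rot: [[1.0, 0.0, 0.0], [0.0, -1.0, -0.0], [0.0, 0.0, -1.0]]
force: [0.2, 0.9, -1.3]
opening: 0.412
grasp_force: 30.4
time_s: 28.05
position: [0.5211, -0.2072, 0.065]
tcp_rot: [[1.0, 0.0, 0.0], [0.0, -1.0, -0.0], [0.0, 0.0, -1.0]]
force: [-0.5, 1.2, 3.4]
opening: 0.413
grasp_force: 30.5
```

```bash
python3 -m jog '0 0 0 0 0 0 44;0 0 0 0 0 0 52;0 0 0 0 0 0 56;0 0 0 0 0 0 56;0 0 -10 0 0 0 56;0 0 -30 0 0 0 56;0 0 -45 0 0 0 56;0 0 -45 0 0 0 66;0 0 -20 0 0 0 76;0 0 0 0 0 -0.175 80;0 0 0 0 0 -0.175 80;0 0 0 0 0 -0.175 80'
python3 -m jog '0 0 0 0 0 -0.175 80;0 0 0 0 0 -0.175 80;0 0 0 0 0 -0.175 80;0 0 0 0 0 -0.175 80;0 0 0 0 0 -0.175 80;0 0 0 0 0 -0.175 80;0 0 0 0 0 0 80'
python3 -c "
from h import *
look('scene',['shaker']);look('side',['shaker'])
go(.4875,.2045,.061,90)"
```

```text
time_s: 29.55
position: [0.5208, -0.2071, 0.2154]
tcp_rot: [[0.862, 0.507, 0.001], [0.507, -0.862, -0.0], [0.0, 0.001, -1.0]]
force: [-0.4, -0.0, -0.9]
opening: 0.915
grasp_force: 0.0
time_s: 30.42
position: [0.5209, -0.2071, 0.2151]
tcp_rot: [[-0.003, 1.0, 0.001], [1.0, 0.003, -0.0], [-0.0, 0.001, -1.0]]
force: [-0.3, 0.7, 0.4]
opening: 0.915
grasp_force: 0.0
scene shaker [(0.94, [0.52, -0.208, 0.007])]
side shaker [(0.51, [0.518, -0.207, 0.005])]
t 30.625 pos [ 0.5209 -0.2071  0.2148] F [-0.1 -0.1  0.5] open 79.8 g 0.0 
 shift [411.7 -32.3 153.7] turn 0.003 tilt [ 0. -0.]
```

```bash
python3 -m jog '15 -1 0 0 0 0 80;35 -3 0 0 0 0 80;45 -4 0 0 0 0 80;45 -4 0 0 0 0 80;45 -4 0 0 0 0 80;45 -4 0 0 0 0 80;45 -4 0 0 0 0 80;45 -4 0 0 0 0 80;45 -3 0 0 0 0 80;32 -2 0 0 0 0 80;15 0 20 0 0 0 80;0 0 20 0 0 0 80'
python3 -c "
from h import *
look('wrist',['jar'])
look('scene',['jar','mill'])
look('side',['jar','mill'])
go(.4875,.2045,.061,90)"
```

```text
time_s: 32.12
position: [0.4851, 0.2068, 0.1744]
tcp_rot: [[-0.007, 1.0, 0.001], [1.0, 0.007, 0.001], [0.001, 0.001, -1.0]]
force: [-0.0, -0.7, -0.5]
opening: 0.92
grasp_force: 0.0
wrist jar [(0.89, [0.487, 0.207, 0.017])]
scene jar [(0.87, [0.488, 0.201, 0.019]), (0.42, [0.519, -0.206, 0.005])]
scene mill [(0.5, [0.476, 0.308, 0.017])]
side jar [(0.87, [0.49, 0.204, 0.015])]
side mill [(0.7, [0.474, 0.316, 0.014])]
t 32.525 pos [0.4865 0.2047 0.1754] F [-0.9  0.8 -1.3] open 80.1 g 0.0 
 shift [ -0.2   0.8 114.4] turn 0.004 tilt [0.002 0.   ]
```

```bash
python3 -m jog '0 1 20 0 0 0 80;0 0 35 0 0 0 80;0 0 35 0 0 0 80;0 0 15 0 0 0 80;0 0 9 0 0 0 80;0 0 0 0 0 0 80;0 0 0 0 0 0 65;0 0 0 0 0 0 55;0 0 0 0 0 0 45;0 0 0 0 0 0 45;0 0 0 0 0 0 45'
python3 -c "
from h import *
go(.605,-.219,.161,90)"
```

```text
time_s: 33.9
position: [0.4872, 0.2048, 0.0609]
tcp_rot: [[-0.005, 1.0, 0.001], [1.0, 0.005, 0.0], [0.0, 0.001, -1.0]]
force: [-0.2, -0.3, 3.6]
opening: 0.593
grasp_force: 30.0
t 33.9 pos [0.4872 0.2048 0.0609] F [-0.2 -0.3  3.6] open 51.6 g 30.0 
 shift [-424.3  115.9 -100. ] turn 0.005 tilt [0.001 0.   ]
```

```bash
python3 -m jog '0 0 -15 0 0 0 45;0 0 -30 0 0 0 45;0 0 -40 0 0 0 45;0 0 -25 0 0 0 45;-12 4 0 0 0 0 45;-30 9 0 0 0 0 45;-42 12 0 0 0 0 45;-45 12 0 0 0 0 45;-45 12 0 0 0 0 45;-45 12 0 0 0 0 45;-45 12 0 0 0 0 45;-45 12 0 0 0 0 45'
python3 -m jog '-45 12 0 0 0 0 45;-40 10 0 0 0 0 45;-24 7 0 0 0 0 45;-6 2 0 0 0 0 45;0 0 0 0 0 0 45;0 0 0 0 0 0 45'
python3 -c "
from h import *
look('scene',['jar','tray']);look('side',['jar','tray'])
go(.605,-.219,.049,90)"
```

```text
time_s: 35.4
position: [0.5725, -0.106, 0.1688]
tcp_rot: [[-0.004, 1.0, -0.003], [1.0, 0.004, 0.001], [0.001, -0.003, -1.0]]
force: [-0.2, -0.7, -2.2]
opening: 0.585
grasp_force: 30.0
time_s: 36.15
position: [0.6042, -0.2173, 0.17]
tcp_rot: [[-0.006, 1.0, -0.002], [1.0, 0.006, 0.001], [0.001, -0.002, -1.0]]
force: [-0.6, 0.5, -2.4]
opening: 0.596
grasp_force: 30.0
scene jar [(0.86, [0.606, -0.218, 0.127])]
scene tray [(0.9, [0.56, -0.21, -0.001])]
side jar [(0.51, [0.604, -0.215, 0.126]), (0.44, [0.519, -0.208, 0.006])]
side tray [(0.96, [0.555, -0.21, -0.002]), (0.19, [0.519, -0.21, 0.006])]
t 36.45 pos [ 0.605  -0.2181  0.1708] F [-1.  -0.5 -1.9] open 51.2 g 30.0 
 shift [ -0.9  -0.  121.8] turn 0.005 tilt [ 0. -0.]
```

```bash
python3 -m jog '-1 0 20 0 0 0 45;0 0 35 0 0 0 45;0 0 35 0 0 0 45;0 0 18 0 0 0 45;0 0 8 0 0 0 45;0 0 4 0 0 0 45;0 0 0 0 0 0 45;0 0 0 0 0 0 45'; python3 -m jog '0 0 1 0 0 0 45;0 0 0 0 0 0 45'; python3 -m jog '0 0 1 0 0 0 45;0 0 0 0 0 0 45'
```

```text
time_s: 37.45
position: [0.6056, -0.2201, 0.0516]
tcp_rot: [[-0.005, 1.0, 0.002], [1.0, 0.005, -0.001], [-0.001, 0.002, -1.0]]
force: [0.2, -0.5, -1.7]
opening: 0.593
grasp_force: 30.0
time_s: 37.7
position: [0.605, -0.2198, 0.0498]
tcp_rot: [[-0.005, 1.0, 0.0], [1.0, 0.005, -0.0], [-0.0, 0.0, -1.0]]
force: [-0.6, -0.6, -3.0]
opening: 0.596
grasp_force: 30.0
time_s: 37.95
position: [0.6051, -0.2198, 0.049]
tcp_rot: [[-0.005, 1.0, 0.0], [1.0, 0.005, -0.0], [-0.0, 0.0, -1.0]]
force: [-0.4, 0.9, 1.3]
opening: 0.591
grasp_force: 30.0
```

```bash
python3 -m jog '0 0 0 0 0 0 56;0 0 0 0 0 0 62;0 0 0 0 0 0 62;0 0 0 0 0 0 62;0 0 -10 0 0 0 62;0 0 -30 0 0 0 62;0 0 -45 0 0 0 62;0 0 -45 0 0 0 66;0 0 -30 0 0 0 66;0 0 0 0 0 0 66'
python3 -c "
from h import *
look('scene',['jar','egg','holder']);look('side',['jar','egg','holder'])
go(.474,.098,.070,90)"
```

```text
time_s: 39.2
position: [0.6067, -0.2207, 0.2124]
tcp_rot: [[-0.005, 1.0, 0.007], [1.0, 0.005, -0.004], [-0.004, 0.007, -1.0]]
force: [0.4, 0.2, -0.0]
opening: 0.759
grasp_force: 0.0
scene jar [(0.78, [0.608, -0.223, 0.006])]
scene egg [(0.85, [0.474, 0.098, 0.028])]
scene holder [(0.54, [0.474, 0.096, 0.017]), (0.42, [0.507, -0.306, 0.013])]
side jar [(0.64, [0.606, -0.219, 0.006]), (0.45, [0.518, -0.209, 0.01])]
side egg [(0.61, [0.476, 0.101, 0.03])]
side holder [(0.47, [0.474, 0.093, 0.017])]
t 39.6 pos [ 0.6045 -0.2195  0.2072] F [ 0.4  0.2 -0.5] open 65.9 g 0.0 
 shift [ 317.9 -128.7  137.9] turn 0.005 tilt [-0.002  0.001]
```

```bash
python3 -m jog '15 -6 0 0 0 0 66;33 -13 0 0 0 0 66;42 -17 0 0 0 0 66;42 -17 0 0 0 0 66;42 -17 0 0 0 0 66;42 -17 0 0 0 0 66;42 -17 0 0 0 0 66;35 -14 0 0 0 0 66;20 -8 15 0 0 0 66;5 -2 20 0 0 0 66;0 0 10 0 0 0 66;0 0 0 0 0 0 66'
python3 -c "
from h import *
look('wrist',['egg','holder'])
look('scene',['egg'])
look('side',['egg'])
go(.4745,.098,.072,90)
import cv2
c=capture('wrist');cv2.imwrite('pics/w2.png',c['color'][:,:,::-1])"
```

```text
time_s: 41.1
position: [0.4749, 0.0977, 0.1631]
tcp_rot: [[-0.005, 1.0, -0.002], [1.0, 0.005, 0.0], [0.0, -0.002, -1.0]]
force: [-0.2, 0.6, 0.4]
opening: 0.759
grasp_force: 0.0
wrist egg [(0.67, [0.477, 0.102, 0.031])]
wrist holder [(0.63, [0.476, 0.097, 0.017])]
scene egg [(0.54, [0.476, 0.101, 0.031])]
side egg [(0.73, [0.472, 0.1, 0.029])]
t 41.45 pos [0.4759 0.0974 0.164 ] F [0.3 0.1 0.3] open 66.0 g 0.0 
 shift [ 0.6 -1.5 92. ] turn 0.004 tilt [ 0.001 -0.   ]
```

View pics/w2.png

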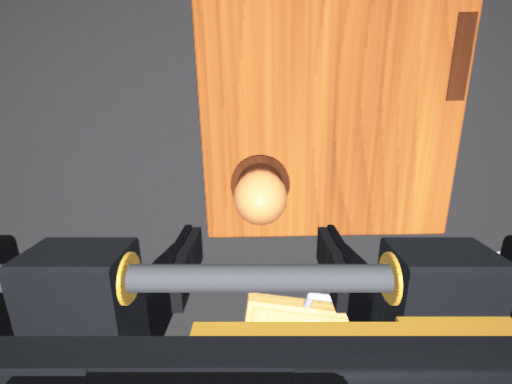

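The egg sits at (260,195), centred between the fingers at columns 190 and 330. I descend.

```bash
python3 -m jog '2 -1 20 0 0 0 66;0 0 35 0 0 0 66;0 0 22 0 0 0 66;0 0 10 0 0 0 66;0 0 4 0 0 0 66;0 0 0 0 0 0 66'
python3 -c "
from h import *
go(.4745,.0985,.072,90)"
```

```text
time_s: 42.25
position: [0.4749, 0.0996, 0.0729]
tcp_rot: [[-0.005, 1.0, 0.001], [1.0, 0.005, -0.0], [-0.0, 0.001, -1.0]]
force: [-0.2, -0.2, -0.4]
opening: 0.76
grasp_force: 0.0
t 42.25 pos [0.4749 0.0996 0.0729] F [-0.2 -0.2 -0.4] open 66.2 g 0.0 
 shift [-1.1 -0.4  0.9] turn 0.005 tilt [ 0.001 -0.   ]
```

```bash
python3 -m jog '0 0 0 0 0 0 55;0 0 0 0 0 0 45;0 0 0 0 0 0 38;0 0 0 0 0 0 38;0 0 0 0 0 0 38;0 0 -5 0 0 0 38;0 0 -15 0 0 0 38;0 0 -30 0 0 0 38;0 0 -35 0 0 0 38;0 0 -25 0 0 0 38;0 0 0 0 0 0 38'
python3 -c "
from h import *
look('scene',['egg','eggcup','saucer']);look('side',['egg','eggcup','saucer'])
go(.5325,-.1115,.183,90)"
```

```text
time_s: 43.62
position: [0.4743, 0.0997, 0.1845]
tcp_rot: [[-0.005, 1.0, 0.002], [1.0, 0.005, -0.0], [-0.0, 0.002, -1.0]]
force: [0.1, -1.0, -0.5]
opening: 0.488
grasp_force: 30.0
scene egg [(0.82, [0.472, 0.102, 0.142])]
scene eggcup [(0.83, [0.733, 0.33, -0.003]), (0.83, [0.574, 0.434, -0.003]), (0.59, [0.531, -0.114, 0.01])]
scene saucer [(0.95, [0.532, -0.113, 0.004])]
side egg [(0.68, [0.521, -0.207, 0.004]), (0.63, [0.467, 0.101, 0.137])]
side eggcup [(0.74, [0.575, 0.43, -0.0]), (0.58, [0.735, 0.33, 0.0]), (0.48, [0.531, -0.113, 0.011]), (0.31, [0.603, -0.219, 0.005])]
side saucer [(0.59, [0.535, -0.115, 0.006])]
t 44.025 pos [0.4739 0.0996 0.1817] F [-0.5  1.  -0.3] open 42.5 g 30.0 
 shift [-211.4   57.6   -1.4] turn 0.005 tilt [-0.002  0.   ]
```

```bash
python3 -m jog '-8 2 0 0 0 0 38;-20 6 0 0 0 0 38;-32 9 0 0 0 0 38;-36 10 0 0 0 0 38;-36 10 0 0 0 0 38;-32 9 0 0 0 0 38;-25 7 0 0 0 0 38;-15 4 0 0 0 0 38;-8 1 0 0 0 0 38;0 0 20 0 0 0 38;0 0 15 0 0 0 38;0 0 0 0 0 0 38'
python3 -c "
from h import *
go(.5318,-.1125,.097,90)
import cv2
for c,q in (('scene',(150,170)),('side',(250,110))):
    look(c,['egg','eggcup']);d=capture(c)['color'][q[1]:q[1]+110,q[0]:q[0]+110,::-1]
    cv2.imwrite(f'pics/e_{c}.png',cv2.resize(d,None,fx=4,fy=4,interpolation=cv2.INTER_CUBIC))
a=cv2.imread('pics/e_scene.png');b=cv2.imread('pics/e_side.png')
cv2.imwrite('pics/e.png',cv2.resize(cv2.hconcat([a,b]),(800,400)))
go(.5318,-.1125,.097,90)"
```

```text
time_s: 45.52
position: [0.5323, -0.1111, 0.1462]
tcp_rot: [[-0.005, 1.0, -0.003], [1.0, 0.005, 0.002], [0.002, -0.003, -1.0]]
force: [0.5, 0.7, 0.2]
opening: 0.484
grasp_force: 30.0
t 45.525 pos [ 0.5323 -0.1111  0.1462] F [0.5 0.7 0.2] open 42.1 g 30.0 
 shift [-1.5 -0.3 49.2] turn 0.005 tilt [-0.003  0.002]
scene egg [(0.5, [0.532, -0.108, 0.101])]
scene eggcup [(0.91, [0.574, 0.433, 0.0]), (0.69, [0.735, 0.328, -0.001]), (0.58, [0.533, -0.114, 0.012])]
side egg [(0.57, [0.529, -0.111, 0.106])]
side eggcup [(0.95, [0.578, 0.43, 0.002]), (0.56, [0.733, 0.327, -0.0]), (0.47, [0.53, -0.114, 0.011])]
t 45.925 pos [ 0.5337 -0.1121  0.148 ] F [ 0.1 -0.4 -0.1] open 41.9 g 30.0 
 shift [-0.4 -2.  51. ] turn 0.005 tilt [ 0.001 -0.   ]
```

View pics/e.png

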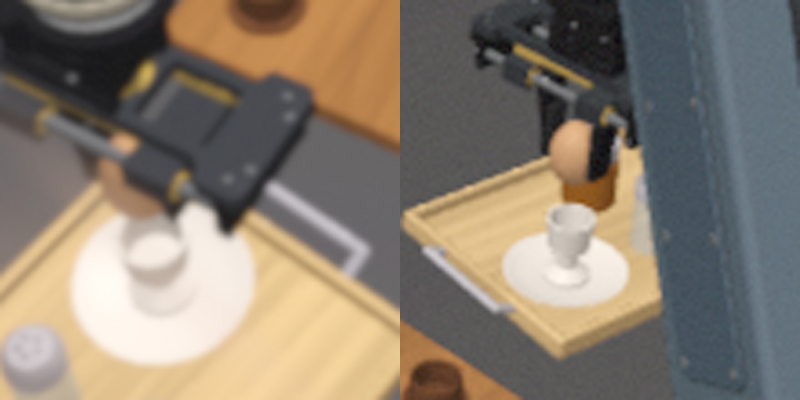

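The pictures show the egg upright in the fingers above the cup, in the side half at about (580,150) with the cup at (570,245). I shift about 2 mm and lower gently.

```bash
python3 -m jog '-2 -1 10 0 0 0 38;0 0 14 0 0 0 38;0 0 10 0 0 0 38;0 0 6 0 0 0 38;0 0 3 0 0 0 38;0 0 2 0 0 0 38;0 0 0 0 0 0 38;0 0 0 0 0 0 38'; python3 -m jog '0 0 1 0 0 0 38;0 0 0 0 0 0 38;0 0 1 0 0 0 38;0 0 0 0 0 0 38'
```

```text
time_s: 46.92
position: [0.5327, -0.1141, 0.1028]
tcp_rot: [[-0.005, 1.0, 0.001], [1.0, 0.005, -0.0], [-0.0, 0.001, -1.0]]
force: [-0.0, 0.8, -0.8]
opening: 0.483
grasp_force: 30.0
time_s: 47.42
position: [0.5325, -0.114, 0.1005]
tcp_rot: [[-0.005, 1.0, -0.0], [1.0, 0.005, 0.0], [0.0, -0.0, -1.0]]
force: [0.6, 1.3, -0.4]
opening: 0.486
grasp_force: 30.0
```

```bash
for i in 1; do :; done; python3 -m jog '0 0 1 0 0 0 38;0 0 0 0 0 0 38'; python3 -m jog '0 0 1 0 0 0 38;0 0 0 0 0 0 38'; python3 -m jog '0 0 0.7 0 0 0 38;0 0 0 0 0 0 38'
```

```text
time_s: 47.68
position: [0.5324, -0.1141, 0.0995]
tcp_rot: [[-0.005, 1.0, -0.0], [1.0, 0.005, 0.0], [0.0, -0.0, -1.0]]
force: [0.3, -0.4, -0.3]
opening: 0.484
grasp_force: 30.0
time_s: 47.92
position: [0.5325, -0.1141, 0.0985]
tcp_rot: [[-0.005, 1.0, -0.0], [1.0, 0.005, 0.0], [0.0, -0.0, -1.0]]
force: [0.1, 0.1, -0.0]
opening: 0.488
grasp_force: 30.0
time_s: 48.18
position: [0.5325, -0.1141, 0.0979]
tcp_rot: [[-0.005, 1.0, 0.0], [1.0, 0.005, -0.0], [-0.0, 0.0, -1.0]]
force: [-0.2, -0.4, 0.7]
opening: 0.482
grasp_force: 30.0
```

```bash
python3 -m jog '0 0 0.7 0 0 0 38;0 0 0 0 0 0 38'; python3 -m jog '0 0 0.5 0 0 0 38;0 0 0 0 0 0 38'
```

```text
time_s: 48.42
position: [0.5328, -0.1141, 0.0974]
tcp_rot: [[-0.005, 1.0, 0.001], [1.0, 0.005, -0.0], [-0.0, 0.001, -1.0]]
force: [0.3, 0.4, 2.7]
opening: 0.482
grasp_force: 30.0
time_s: 48.68
position: [0.5329, -0.1141, 0.0972]
tcp_rot: [[-0.005, 1.0, 0.001], [1.0, 0.005, -0.0], [-0.0, 0.001, -1.0]]
force: [-0.6, 0.7, 6.1]
opening: 0.486
grasp_force: 30.0
```

```bash
python3 -m jog '0 0 0 0 0 0 44;0 0 0 0 0 0 46;0 0 0 0 0 0 50;0 0 0 0 0 0 56;0 0 0 0 0 0 64;0 0 0 0 0 0 66;0 0 -8 0 0 0 66;0 0 -20 0 0 0 66;0 0 -35 0 0 0 66;0 0 -45 0 0 0 66;0 0 -30 0 0 0 66;0 0 0 0 0 0 66'
python3 -m jog '20 -20 0 0 0 0 66;40 -20 0 0 0 0 66;45 -20 0 0 0 0 66;45 -20 0 0 0 0 66;25 -10 0 0 0 0 66;0 0 0 0 0 0 66;0 0 0 0 0 0 66'
python3 -c "
from h import *
import cv2
for c in ('scene','side'):
    look(c,['egg','eggcup','saucer','tumbler','coaster','shaker','jar','mill'])
a=capture('scene')['color'][150:384,60:300,::-1];b=capture('side')['color'][120:260,220:380,::-1]
cv2.imwrite('pics/f.png',cv2.hconcat([cv2.resize(a,(400,390)),cv2.resize(b,(400,390))]))"
```

```text
time_s: 50.18
position: [0.5341, -0.1147, 0.2378]
tcp_rot: [[-0.005, 1.0, 0.006], [1.0, 0.005, -0.003], [-0.003, 0.006, -1.0]]
force: [-0.6, -0.5, -0.3]
opening: 0.76
grasp_force: 0.0
time_s: 51.05
position: [0.442, 0.06, 0.2343]
tcp_rot: [[-0.005, 1.0, -0.0], [1.0, 0.005, -0.0], [-0.0, -0.0, -1.0]]
force: [0.4, 0.7, 0.1]
opening: 0.756
grasp_force: 0.0
scene egg [(0.68, [0.533, -0.116, 0.056])]
scene eggcup [(0.85, [0.731, 0.328, -0.002]), (0.77, [0.578, 0.433, -0.0]), (0.62, [0.534, -0.113, 0.009])]
scene saucer [(0.7, [0.533, -0.112, 0.004])]
scene tumbler [(0.59, [0.502, -0.298, 0.008]), (0.58, [0.506, -0.303, 0.012])]
scene coaster [(0.94, [0.502, -0.299, 0.01]), (0.66, [0.607, -0.225, 0.006])]
scene shaker [(0.7, [0.521, -0.209, 0.007])]
scene jar [(0.85, [0.609, -0.221, 0.005])]
scene mill []
side egg [(0.49, [0.528, -0.111, 0.055])]
side eggcup [(0.7, [0.734, 0.327, 0.001]), (0.48, [0.53, -0.113, 0.009])]
side saucer [(0.55, [0.532, -0.117, 0.004]), (0.49, [0.508, -0.302, 0.007]), (0.38, [0.475, 0.316, 0.016])]
side tumbler [(0.6, [0.505, -0.305, 0.012])]
side coaster [(0.68, [0.508, -0.302, 0.009])]
side shaker [(0.79, [0.519, -0.209, 0.008])]
side jar [(0.53, [0.606, -0.219, 0.005])]
side mill [(0.81, [0.474, 0.315, 0.016]), (0.56, [0.605, -0.22, 0.004])]
```

View pics/f.png

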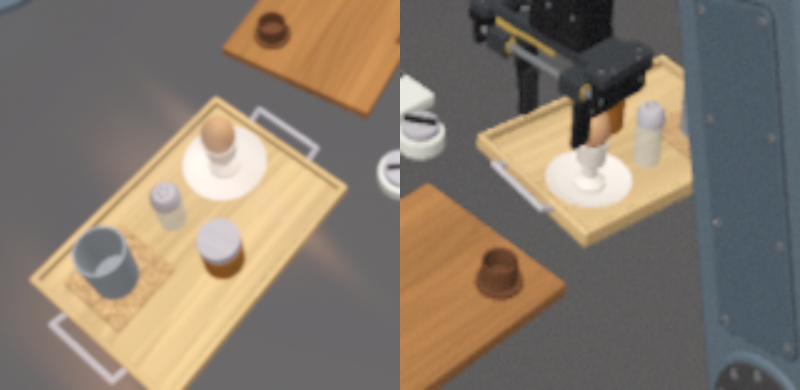

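The picture shows the egg upright in the cup at (218,140). The shaker (168,205), the tumbler on the coaster (105,262) and the jar (220,245) are all standing and released, and the arm is clear.

```bash
python3 -c "
from rig import *
print(hand_in())"
```

```text
the job is handed in; nothing more can be done
None
```

The tray is laid in the order given and the job is handed in at about 51 s of the 131 s allowed. In the last camera check everything on the tray stood upright and within tolerance, and the pepper mill was still in place; the hand-in returned no verdict.

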